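# Hang the wall caddy on its screw

### The arm

A 6-joint arm with a two-finger parallel gripper is mounted at the origin on a cart in front of the work surface, level with it; the furniture and walls round the work are solid. World frame = base frame: x ahead of the robot, y to its left, z up, the work surface at z = 0. Lengths are in m, angles in degrees, forces in N, time in s.
With the tool pointing down it reaches from about 0.35 to 0.975 m from the base axis. Payload 7.1 kg.
Tool frame: the origin (TCP) lies at the very end of the fingers, on their centre line; the grasp point (between the pads) lies 19 mm behind it; z points along the fingers, y is the line along which they close (so a half turn about z gives the same grasp; the last joint's range is limited). The gripper opens to 88 mm and grips with 3 to 60 N. Pads are 20 mm wide; open, the fingers measure 115 mm over their backs; the gripper's body (75 mm by 178 mm) begins 61 mm behind the grasp point.
Start: joints at [-70.302, 24.242, 93.386, -0, 62.372, -1.089], TCP at [0.222, -0.584, 0.223] pointing down, gripper open.
Joint ranges: [-172.04, 172.04], [-51.8, 120.97], [4.93, 147.93], [-75.15, 255.16], [6.16, 154.13], [-145.62, 145.62]. Speed limits (degrees/s): [136.94, 136.94, 172.46, 180, 180, 180].

### API

Orientations are given as [roll, pitch, yaw] about the fixed x, y, z axes, in that order (R = Rz(yaw) Ry(pitch) Rx(roll)).
In Python, from bench import env gives the robot as it stands.
- The arm moves only by the tool carry_out, never from a script. Its argument "plan" is a list of rows, each a list of 6 numbers: the shift along the tool's x, y, z normalised to -1 to 1, where 1 is 0.5 m, then the turn, a rotation vector about the tool's x, y, z normalised to -1 to 1, where 1 is pi rad. A call has exactly 8 rows; each row is the pose to reach, as a shift and turn from the pose commanded when the call began, along the tool's axes at that moment, turning the shorter way round; what a row does not reach only later rows make up. A row lasts 1/12 s, in which the tool goes at most 41.7 mm and 7.16 degrees, less where a joint would pass 70% of its speed; a pose out of reach is approached as far as the arm can. A call with a number of a shift or a turn outside -1 to 1 is refused whole. A call with a gripper value outside its range is refused whole. "grip" is the gripper's target within -1 to 1 (shut at 1, half-way at 0, fully open at -1), set as the call begins (left out, the last holds). The fingers move at their own pace and stop on an object; the grip force is fixed at half the most. Time passes only in rows, so rows that repeat a pose let the fingers close, or fill a call up. It gives the time, the measured TCP pose, the force, the opening and the grip force at its end, in the units of the state.
- env.state(): the state, without advancing time (a new reading comes with each control period).
- env.get_image(name): name is "side" or "top" or "wrist"; returns the picture (400x640x3 uint8, red, green, blue); there is no depth.
- env.camera_info(name): a dict with "vertical_fov" (degrees; the focal length in pixels is half the picture's height over the tangent of half this angle, whatever the lens; pixels are square), "cx", "cy" (the principal point, pixels), "dist_coeffs" ([k1, k2, p1, p2, k3] as OpenCV has them; the pictures are not rectified), "camera_from_world" (4x4, takes a point from world to camera coordinates). Camera axes: x right, y down, z forward; pixel columns grow to the right and rows downward; lengths in m; the calibration is good to about 2 mm. A picture is of the moment at which its call begins: read the wrist's pose just before it. camera_info takes no time and is no camera call; for the wrist camera it gives the pose at the moment of the call.
- env.job_done(): hands the job in; it is judged then, once.
The state is a dict: "clock": time; "qpos": joint angles; "dq": joint speeds; "effort": joint torques, N m; "ee_pos": TCP position; "tool_rot": TCP orientation; "contact_force": force on the tool from outside, world axes, zero at the start; "moment": the same for the moment, N m; "opening": opening from 0.0 (shut) to 1.0 (fully open); "grasp_force": force on a finger pad.
Only numpy, scipy, OpenCV 4.12 (cv2) and the standard library are available. Lean on these libraries where they do the work, as an engineer would, in place of code of your own. Each camera call takes 0.05 s, during which the arm holds its last target. There are 200 camera calls.

### The job

Hang the white caddy on the screw of the wooden stand: pass the round part of the keyhole in its back plate over the screw head, keep hold while you ease it down along the narrow slot until it rests on the screw, then let go so that it hangs upright against the stand. The screw's height is not known exactly, so feel for it gently: never press the caddy hard against the stand or screw, do not drop it, and leave the tin and the cup where they are.

Things in the scene. Friction and masses are not known exactly. Their poses are not given: they have to be found in the camera images.
- caddy: white painted metal caddy, loose, 0.15 to 0.31 kg: an open-topped box 80 mm deep (x), 50 mm wide (y), 84 mm high, walls 3 mm, with an upright back plate 74 mm wide (y), 152 mm high, 4 mm thick and a keyhole cut through it. Origin under the middle of the box, at its underside; z up; +x points to the back plate, whose rear face lies at x = +44 mm.
- caddy_grip (a point): a good grasp on the caddy: midway between the box's two long side walls (50 mm apart outside, along y), 10 mm nearer the front than the box's middle, 20 mm below its rim (caddy frame -10, 0, +64 mm); it keeps a gripper clear of the back plate and stand; axes as the caddy's
- keyhole (a point): centre of the keyhole's round part, 20 mm across, on the rear face of the back plate (caddy frame +44, 0, +100 mm); axes as the caddy's. From its top a vertical slot 8.5 mm wide runs up to a round end 137 mm above the underside. Resting on the screw, the caddy sits 34 mm lower than with this point on the screw's axis.
- stand: fixed wooden board 110 mm wide, 246 mm high, on a flat foot (reaching 35 mm ahead of the rail, 14 mm high), with a 36 mm wide aluminium rail up its front. Origin on the rail's front face, on its centre line, at worktop level; z up, +x points into the board (the front looks to -x). Rigid; more than 20 N between caddy and stand or screw is too hard.
- rail_mark (a point): point on the rail's face and centre line, 205 mm above the worktop, axes as the stand's. One steel screw is clamped in the rail on the centre line, at any height from 15 mm below to 15 mm above this point (no reading tells it): shank 6 mm thick, round head 13 mm across, 7 to 11 mm off the face. A plate meeting the head beside the hole stops 11 mm off the rail; with the hole over the head it reaches it.
- corn_tin: green-labelled tin, 75 mm across, 58 mm high, origin at its underside; a bystander to leave alone, it may stand to the left or the right
- espresso_cup: small white patterned cup with a handle, 62x88x50 mm, origin at its underside; a bystander to leave alone
Not all that is in view belongs to the job. Leave any purple look-alike of the caddy alone.

How it is judged:
By the outcome, as a careful person would: the job done as asked, in the order asked, and still so for the second after the job is handed in, with the robot touching nothing.
It also fails if it takes over 58 s, if anything falls off the work surface, if the arm or the gripper's body presses on something with over 40 N, if the wrist force passes 120 N, or if a joint passes its speed limit or range.

## Working session

There is one attempt and no reset: what is moved stays moved. The work goes in short steps, Python scripts to look and compute and a tool call to move; the robot and the scene stay as the last step left them, time stands still between calls to the robot, and variables do not carry over. Pictures are saved under pics/ and viewed, at most 10 in all, crops included, and the job is handed in when it is done.

Besides the shell and the picture viewer there is one more tool, called after ">>>" as name([rows], argument=value, ...), one row to a line, values as JSON. carry_out: Moves the arm, as the interface text tells. Scaled input: -1 to 1 covers 0.5 m each way for a shift and pi rad each way for a turn. Its arguments: {"type":"object","properties":{"plan":{"type":"array","items":{"type":"array","items":{"type":"number","minimum":-1,"maximum":1}}},"grip":{"type":"number"}},"required":["plan"]}

```bash
mkdir -p pics; cat > h.py <<'E'
import numpy as np, cv2
from bench import env
def cam(n):
    i=env.camera_info(n); f=200/np.tan(np.radians(i["vertical_fov"])/2)
    K=np.array([[f,0,i["cx"]],[0,f,i["cy"]],[0,0,1.]]); return K,np.array(i["dist_coeffs"]),np.array(i["camera_from_world"])
def ray(n,uv,c=None):
    K,d,T=c or cam(n); p=cv2.undistortPoints(np.array(uv,float).reshape(-1,1,2),K,d).reshape(-1,2)
    D=np.c_[p,np.ones(len(p))]@T[:3,:3]; o=-T[:3,:3].T@T[:3,3]; return o,D
def onz(n,uv,z,c=None):
    o,D=ray(n,uv,c); return o+D*((z-o[2])/D[:,2])[:,None]
def proj(n,P,c=None):
    K,d,T=c or cam(n); return cv2.projectPoints(np.array(P,float).reshape(-1,1,3),cv2.Rodrigues(T[:3,:3])[0],T[:3,3],K,d)[0].reshape(-1,2)
def save(n,f):
    c=cam(n); im=env.get_image(n); cv2.imwrite(f"pics/{f}.png",im[:,:,::-1]); return im,c
E
python3 - <<'E'
from h import *
a,c1=save("top","top0"); b,c2=save("side","side0")
cv2.imwrite("pics/both0.png",cv2.resize(np.vstack([a,b])[:,:,::-1],(800,1000))) 
for n,c in(("top",c1),("side",c2)): print(n,np.round(c[0],1).tolist(),np.round(-c[2][:3,:3].T@c[2][:3,3],3),np.round(c[2][:3,:3],2).tolist())
print(env.state())
E
```

```text
top [[399.5, 0.0, 322.9], [0.0, 399.5, 202.1], [0.0, 0.0, 1.0]] [ 0.176 -0.122  1.593] [[-0.03, -1.0, 0.0], [-0.98, 0.03, -0.2], [0.2, -0.01, -0.98]]
side [[473.5, 0.0, 320.9], [0.0, 473.5, 197.0], [0.0, 0.0, 1.0]] [-0.203 -1.214  1.089] [[0.86, -0.51, 0.02], [-0.29, -0.53, -0.8], [0.42, 0.68, -0.6]]
{'clock': 0.1, 'qpos': array([-7.03027464e+01,  2.42787259e+01,  9.34265691e+01, -1.20101767e-03,
        6.23705777e+01, -1.08872302e+00]), 'dq': array([ 0.03482468, -0.0354782 , -0.19818073, -0.06095378, -0.02074011,
       -0.04030312]), 'effort': array([-3.57776810e-05, -5.45610166e+01, -2.74324107e+01,  6.44758763e-02,
        1.87130476e-02, -2.44123066e-05]), 'ee_pos': array([ 0.22165172, -0.58385351,  0.2219972 ]), 'tool_rot': array([-1.79924121e+02, -3.78500780e-04,  2.07865340e+01]), 'contact_force': array([ 0.40875384, -0.93822018,  0.65165402]), 'moment': array([-0.0276989 ,  0.00879502, -0.0371531 ]), 'grasp_force': 0.0, 'opening': 0.998881624383746}
```

View pics/top0.png

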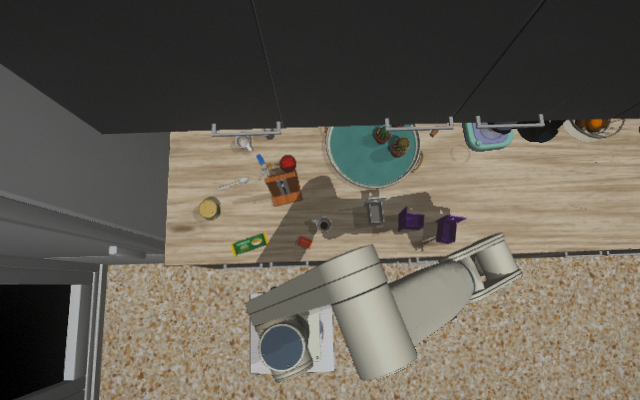

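View pics/side0.png

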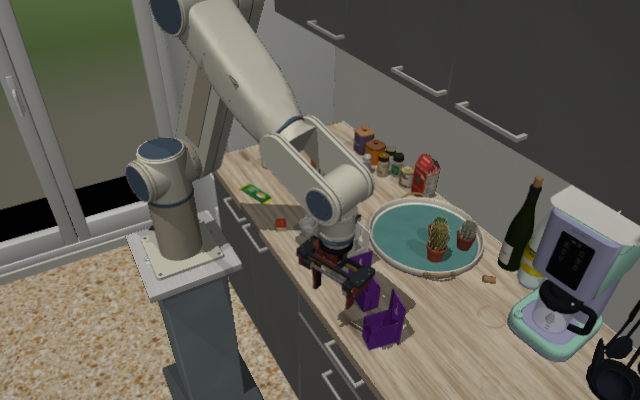

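The top view shows the stand near (283,188), the white caddy near (375,210), the cup at (322,225), the tin at (208,208), and purple look-alikes at (411,220) and (449,229). The arm hides the caddy in the side view. I'll zoom in on the top view.

```bash
python3 - <<'E'
from h import *
im=cv2.imread("pics/top0.png")
a=cv2.resize(im[150:250,240:340],(400,400),interpolation=cv2.INTER_CUBIC); b=cv2.resize(im[170:270,340:440],(400,400),interpolation=cv2.INTER_CUBIC)
cv2.imwrite("pics/z0.png",np.hstack([a,b]))
E
```

```text
(no output)
```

View pics/z0.png

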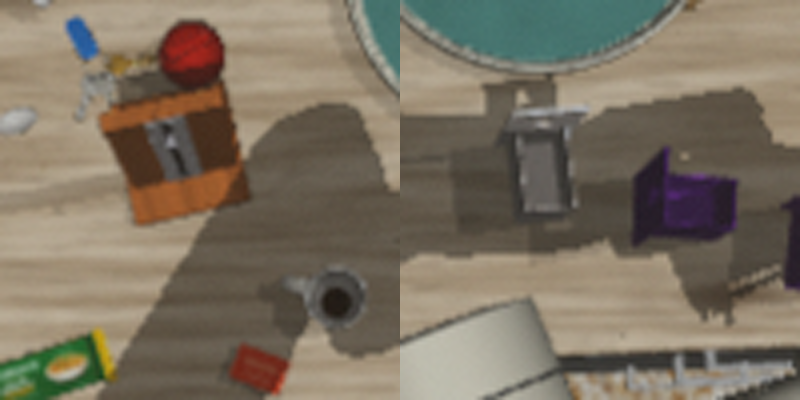

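The zoom shows the stand with its front facing the robot: board top edge at (107,135)–(230,108), foot front edge at (135,222)–(248,198), and the screw near (170,140). The caddy's back plate faces away from the robot.

```bash
python3 - <<'E'
from h import *
L=lambda p:[(240+x/4-.375,150+y/4-.375) for x,y in p]
R=lambda p:[(340+(x-400)/4-.375,170+y/4-.375) for x,y in p]
c=cam("top")
def s(n,uv,z):
    P=onz("top",uv,z,c); d=P[1]-P[0]; print(n,P.round(3).tolist(),"mid",P.mean(0).round(3),"len",np.linalg.norm(d).round(3),"edge yaw",np.degrees(np.arctan2(d[1],d[0])).round(1))
s("boardtopfront",L([(107,135),(230,108)]),.246)
s("boardtopback",L([(100,115),(225,87)]),.246)
s("footfront",L([(135,222),(248,198)]),.014)
s("plate top",R([(509,122),(584,113)]),.152)
s("rimfront",R([(519,218),(574,213)]),.084)
s("rimside",R([(574,213),(567,130)]),.084)
s("cup",L([(335,295),(335,296)]),.05)
E
```

```text
boardtopfront [[0.525, 0.059, 0.246], [0.546, -0.049, 0.246]] mid [0.535 0.005 0.246] len 0.109 edge yaw -79.1
boardtopback [[0.543, 0.065, 0.246], [0.565, -0.045, 0.246]] mid [0.554 0.01  0.246] len 0.111 edge yaw -78.8
footfront [[0.494, 0.062, 0.014], [0.515, -0.052, 0.014]] mid [0.504 0.005 0.014] len 0.116 edge yaw -79.6
plate top [[0.473, -0.299, 0.152], [0.479, -0.368, 0.152]] mid [ 0.476 -0.333  0.152] len 0.07 edge yaw -84.9
rimfront [[0.393, -0.311, 0.084], [0.396, -0.364, 0.084]] mid [ 0.395 -0.338  0.084] len 0.053 edge yaw -86.7
rimside [[0.396, -0.364, 0.084], [0.477, -0.363, 0.084]] mid [ 0.437 -0.363  0.084] len 0.081 edge yaw 1.1
cup [[0.407, -0.136, 0.05], [0.406, -0.136, 0.05]] mid [ 0.407 -0.136  0.05 ] len 0.001 edge yaw 178.0
```

>>> carry_out([
  [0.05, -0.03, 0, 0.0, 0, 0.012],
  [0.12, -0.07, 0, 0, 0, 0.024],
  [0.2, -0.115, 0, 0, 0, 0.036],
  [0.28, -0.16, 0, 0, 0, 0.048],
  [0.355, -0.205, 0, 0, 0, 0.06],
  [0.43, -0.247, 0, 0, 0, 0.072],
  [0.5, -0.287, 0, 0, 0, 0.084],
  [0.555, -0.32, 0, 0, 0, 0.093],
], grip=-1)

```text
clock: 0.77
ee_pos: [0.4247, -0.3351, 0.2225]
tool_rot: [-180.0, 0.0, 3.9]
contact_force: [0.9, -0.4, 0.2]
opening: 0.999
grasp_force: 0.0
```

```bash
python3 - <<'E'
from h import *
s=env.state(); print(s["clock"],s["ee_pos"],s["tool_rot"])
a,c=save("wrist","w1"); b,_=save("side","side1")
print(np.round(c[0],1).tolist(),np.round(-c[2][:3,:3].T@c[2][:3,3],3),np.round(c[2][:3,:3],2).tolist())
np.savez("w1.npz",K=c[0],d=c[1],T=c[2])
z=cv2.resize(b[100:260,220:380],(400,400),interpolation=cv2.INTER_CUBIC)
w=cv2.resize(a,(640,400))
z=np.hstack([z,cv2.resize(a,(400,250),interpolation=cv2.INTER_AREA) if 0 else z])
cv2.imwrite("pics/s1z.png",z[:,:400,::-1])
E
```

```text
0.7667 [ 0.42472467 -0.33508407  0.22252132] [-1.79986733e+02  1.31448607e-02  3.92521569e+00]
[[355.9, 0.0, 315.8], [0.0, 355.9, 205.4], [0.0, 0.0, 1.0]] [ 0.498 -0.33   0.384] [[0.07, -1.0, -0.0], [-0.96, -0.07, 0.27], [-0.27, -0.02, -0.96]]
```

View pics/w1.png

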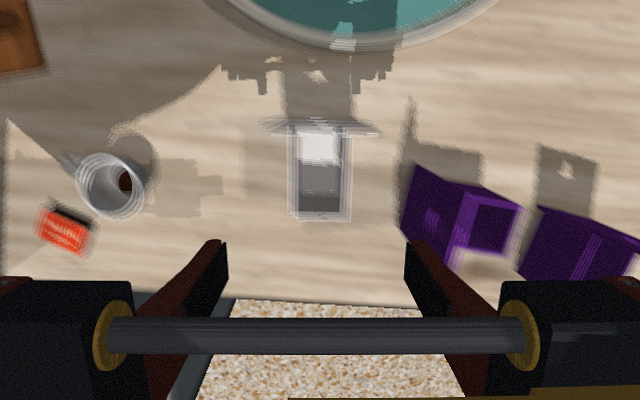

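View pics/s1z.png

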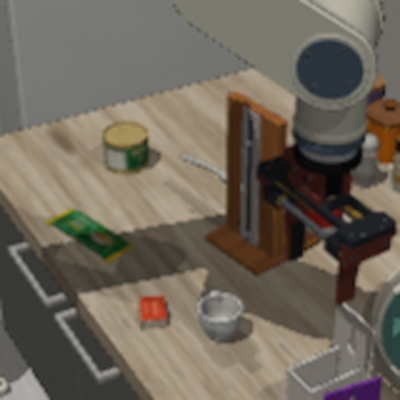

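The wrist picture is motion-blurred. The caddy's rim is at about u 291–351, v 122–218, nearly centred between the fingers. I'll take a settled look, plus a zoom on the stand from the side camera.

```bash
python3 - <<'E'
from h import *
s=env.state(); print(s["clock"],s["ee_pos"],s["tool_rot"])
a,c=save("wrist","w2"); b,_=save("side","side2")
np.savez("w2.npz",K=c[0],d=c[1],T=c[2])
w=cv2.resize(a[110:230,260:390],(520,480),interpolation=cv2.INTER_CUBIC)
z=cv2.resize(b[130:214,300:349],(280,480),interpolation=cv2.INTER_CUBIC)
cv2.imwrite("pics/m2.png",np.hstack([w,z])[:,:,::-1])
E
```

```text
0.8667 [ 0.42658803 -0.33270009  0.22245737] [-1.79923180e+02 -1.91459223e-02  4.31878968e+00]
```

View pics/m2.png

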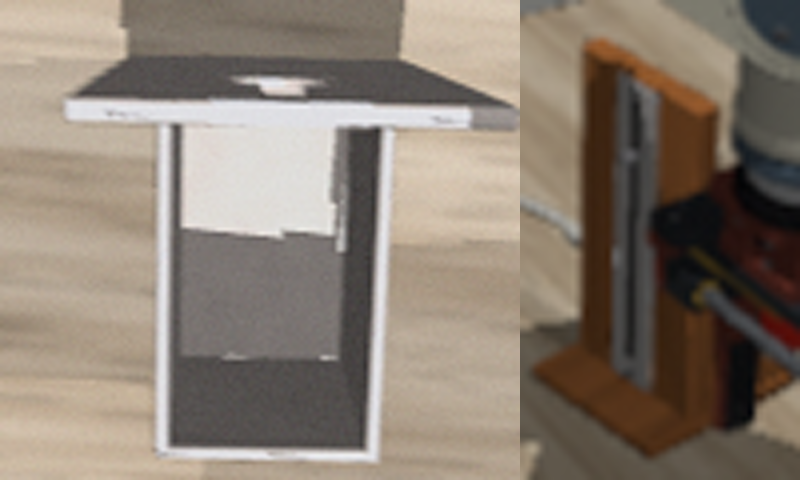

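The settled crop shows the rim front corners at (157,455) and (380,460), with the rim meeting the plate near (162,125) and (391,125). The plate's top front edge runs (65,123)–(515,129). In the side crop a bright screw head is at about (632,155) on the rail.

```bash
python3 - <<'E'
from h import *
d=np.load("w2.npz"); c=(d["K"],d["d"],d["T"])
W=lambda p:[(260+x/4-.375,110+y/4-.375) for x,y in p]
P=onz("wrist",W([(157,456),(381,461),(162,125),(391,125)]),.084,c); print(P.round(4).tolist())
Q=onz("wrist",W([(65,123),(515,129),(65,100),(515,106)]),.152,c); print(Q.round(4).tolist())
def yw(a,b): e=a-b; return np.degrees(np.arctan2(e[1],e[0]))
print("yaws",yw(P[0],P[1])-90,yw(Q[0],Q[1])-90,yw(Q[2],Q[3])-90,yw(P[2],P[0]),yw(P[3],P[1]))
print("widths",np.linalg.norm(P[0]-P[1]),np.linalg.norm(Q[0]-Q[1]),"front mid",P[:2].mean(0),"plate rear mid",Q[2:].mean(0),"plate front mid",Q[:2].mean(0))
# stand via side
S=lambda p:[(300+(x-520)/5.714-.4,130+y/5.714-.4) for x,y in p]
c2=cam("side")
B=onz("side",S([(587,44),(714,110)]),.246,c2); print("board top ?",B.round(3).tolist(),yw(B[0],B[1])-90)
yaw=np.radians(11);n=np.array([np.cos(yaw),np.sin(yaw),0])
o,D=ray("side",S([(632,155),(632,145),(632,165),(640,75),(635,385)]),c2)
for x0 in (.525,.535):
  p0=np.array([x0,.005,0])
  print((o+D*(((p0-o)@n-.011)/(D@n))[:,None]).round(3).tolist())
print(env.state()["ee_pos"],env.state()["tool_rot"])
E
```

```text
[[0.3983, -0.3195, 0.084], [0.4009, -0.3692, 0.084], [0.4709, -0.3159, 0.084], [0.4745, -0.3635, 0.084]]
[[0.4765, -0.3029, 0.152], [0.4811, -0.3753, 0.152], [0.4801, -0.3027, 0.152], [0.4847, -0.3749, 0.152]]
yaws 3.0325642578942507 3.6396331617715845 3.643862036546466 2.816480329826156 4.3956583283868875
widths 0.04976635882268416 0.07264204465937538 front mid [ 0.39961184 -0.34431015  0.084     ] plate rear mid [ 0.48240797 -0.33878036  0.152     ] plate front mid [ 0.47876081 -0.33910155  0.152     ]
board top ? [[0.529, 0.057, 0.246], [0.557, -0.048, 0.246]] 14.84606436079477
[[0.518, -0.018, 0.209], [0.518, -0.017, 0.216], [0.518, -0.018, 0.202], [0.519, -0.023, 0.268], [0.52, -0.025, 0.038]]
[[0.526, -0.005, 0.2], [0.526, -0.005, 0.207], [0.526, -0.005, 0.193], [0.527, -0.011, 0.259], [0.527, -0.013, 0.027]]
[ 0.42439584 -0.33598101  0.22248955] [-1.79993263e+02  3.09357793e-02  4.23691879e+00]
```

```bash
python3 - <<'E'
from h import *
R=lambda p:[(340+(x-400)/4-.375,170+y/4-.375) for x,y in p]
print("top",onz("top",R([(667,148),(633,243)]),.152).round(3).tolist(), onz("top",R([(735,180),(725,240)]),.084).round(3).tolist())
d=np.load("w2.npz"); c=(d["K"],d["d"],d["T"])
a=cv2.imread("pics/w2.png"); h=cv2.cvtColor(a,cv2.COLOR_BGR2HSV)
m=cv2.inRange(h,(125,80,20),(150,255,255)); n,l,st,ce=cv2.connectedComponentsWithStats(m)
for i in range(1,n):
  if st[i,4]>500:
    ys,xs=np.where(l==i); pts=[(xs[k],ys[k]) for k in (xs.argmin(),ys.argmin(),xs.argmax(),ys.argmax())]
    print(st[i],pts); 
    for z in(0,.084,.152): print(z,onz("wrist",pts,z,c).round(3).tolist())
E
```

```text
top [[0.444, -0.443, 0.152], [0.357, -0.405, 0.152]] [[0.423, -0.521, 0.084], [0.366, -0.506, 0.084]]
[ 403  168  127  110 7897] [(np.int64(403), np.int64(228)), (np.int64(419), np.int64(168)), (np.int64(529), np.int64(214)), (np.int64(459), np.int64(277))]
0 [[0.374, -0.436, 0.0], [0.444, -0.444, 0.0], [0.401, -0.578, 0.0], [0.318, -0.512, 0.0]]
0.084 [[0.401, -0.412, 0.084], [0.456, -0.418, 0.084], [0.423, -0.523, 0.084], [0.357, -0.472, 0.084]]
0.152 [[0.423, -0.393, 0.152], [0.466, -0.398, 0.152], [0.44, -0.479, 0.152], [0.389, -0.439, 0.152]]
[ 520  210  120   72 5829] [(np.int64(520), np.int64(274)), (np.int64(540), np.int64(210)), (np.int64(639), np.int64(244)), (np.int64(575), np.int64(281))]
0 [[0.327, -0.585, 0.0], [0.407, -0.59, 0.0], [0.375, -0.721, 0.0], [0.322, -0.656, 0.0]]
0.084 [[0.364, -0.529, 0.084], [0.427, -0.532, 0.084], [0.402, -0.635, 0.084], [0.361, -0.584, 0.084]]
0.152 [[0.395, -0.483, 0.152], [0.444, -0.486, 0.152], [0.424, -0.565, 0.152], [0.392, -0.526, 0.152]]
```

>>> carry_out([
  [0.009, 0.005, 0.02, 0, 0, 0.002],
  [0.009, 0.005, 0.08, 0, 0, 0.002],
  [0.009, 0.005, 0.15, 0, 0, 0.002],
  [0.009, 0.005, 0.22, 0, 0, 0.002],
  [0.009, 0.005, 0.28, 0, 0, 0.002],
  [0.009, 0.005, 0.325, 0, 0, 0.002],
  [0.009, 0.005, 0.348, 0, 0, 0.002],
  [0.009, 0.005, 0.355, 0, 0, 0.002],
])

```text
clock: 1.63
ee_pos: [0.4266, -0.3393, 0.0425]
tool_rot: [-179.8, 0.2, 3.6]
contact_force: [-0.2, 0.3, 0.2]
opening: 0.999
grasp_force: 0.0
```

>>> carry_out([
  [0, 0, 0, 0, 0, 0],
  [0, 0, 0, 0, 0, 0],
  [0, 0, 0, 0, 0, 0],
  [0, 0, 0, 0, 0, 0],
  [0, 0, 0, 0, 0, 0],
  [0, 0, 0, 0, 0, 0],
  [0, 0, 0, 0, 0, 0],
  [0, 0, 0, 0, 0, 0],
], grip=1)

```text
clock: 2.3
ee_pos: [0.4292, -0.3396, 0.046]
tool_rot: [179.9, -0.1, 3.7]
contact_force: [-0.1, -0.2, 6.6]
opening: 0.569
grasp_force: 29.9
```

>>> carry_out([
  [0, 0, -0.004, 0, 0, 0],
  [0, 0, -0.02, 0, 0, 0],
  [0, 0, -0.06, 0, 0, 0],
  [0, 0, -0.12, 0, 0, 0],
  [0, 0, -0.19, 0, 0, 0],
  [0, 0, -0.26, 0, 0, 0],
  [0, 0, -0.33, 0, 0, 0],
  [0, 0, -0.39, 0, 0, 0],
])

```text
clock: 2.97
ee_pos: [0.4284, -0.3388, 0.2429]
tool_rot: [180.0, -0.0, 3.7]
contact_force: [0.3, -1.6, -1.4]
opening: 0.568
grasp_force: 29.9
```

>>> carry_out([
  [0, -0.01, -0.04, 0, 0, 0],
  [0, -0.04, -0.075, 0, 0, 0],
  [0, -0.09, -0.1, 0, 0, 0],
  [0, -0.15, -0.115, 0, 0, -0.005],
  [0, -0.21, -0.12, 0, 0, -0.01],
  [0, -0.27, -0.12, 0, 0, -0.015],
  [0, -0.33, -0.12, 0, 0, -0.02],
  [0, -0.39, -0.12, 0, 0, -0.025],
])

```text
clock: 3.63
ee_pos: [0.4151, -0.1429, 0.3004]
tool_rot: [-180.0, 0.0, 8.2]
contact_force: [0.3, 0.8, -2.2]
opening: 0.571
grasp_force: 29.9
```

>>> carry_out([
  [-0.01, -0.06, 0, 0, 0, -0.005],
  [-0.02, -0.12, 0, 0, 0, -0.01],
  [-0.03, -0.17, 0, 0, 0, -0.015],
  [-0.035, -0.21, 0, 0, 0, -0.016],
  [-0.035, -0.24, 0, 0, 0, -0.016],
  [-0.035, -0.255, 0, 0, 0, -0.016],
  [-0.035, -0.26, 0, 0, 0, -0.016],
  [-0.035, -0.26, 0, 0, 0, -0.016],
])

```text
clock: 4.3
ee_pos: [0.3802, -0.0181, 0.3003]
tool_rot: [180.0, -0.0, 11.1]
contact_force: [0.4, -0.3, -2.0]
opening: 0.565
grasp_force: 29.9
```

```bash
python3 - <<'E'
from h import *
save("wrist","tmp"); s=env.state(); a,c=save("wrist","w3"); print({k:np.round(s[k],3) for k in("clock","ee_pos","tool_rot","contact_force","opening","grasp_force")})
np.savez("w3.npz",K=c[0],d=c[1],T=c[2])
E
```

```text
{'clock': np.float64(4.35), 'ee_pos': array([ 0.38 , -0.019,  0.3  ]), 'tool_rot': array([1.79985e+02, 2.00000e-03, 1.10910e+01]), 'contact_force': array([-0.392,  0.079, -1.847]), 'opening': np.float64(0.57), 'grasp_force': np.float64(29.946)}
```

View pics/w3.png

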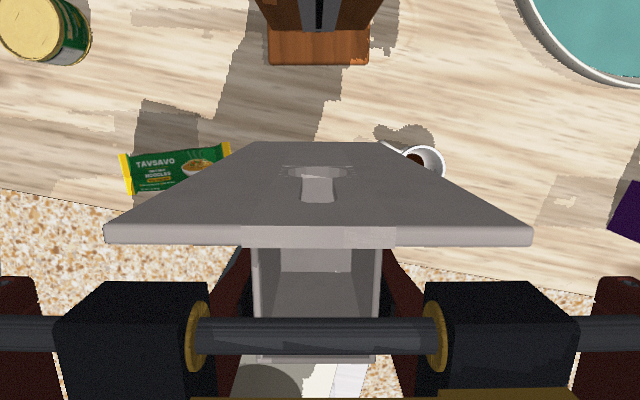

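The caddy is held straight, with the plate edge at v≈243. The foot's front edge is at (269,64)–(368,66), parallel to the plate. The tin at (45,28) and the cup at (425,160) are clear. I'll move forward and look again.

>>> carry_out([
  [0.01, 0, 0, 0, 0, 0],
  [0.03, 0, 0, 0, 0, 0],
  [0.06, 0, 0, 0, 0, 0],
  [0.08, 0, 0, 0, 0, 0],
  [0.095, 0, 0, 0, 0, 0],
  [0.1, 0, 0, 0, 0, 0],
  [0.1, 0, 0, 0, 0, 0],
  [0.1, 0, 0, 0, 0, 0],
])

```text
clock: 5.07
ee_pos: [0.429, -0.0087, 0.2999]
tool_rot: [-180.0, 0.1, 11.1]
contact_force: [-0.5, -0.5, -2.7]
opening: 0.57
grasp_force: 29.9
```

```bash
python3 - <<'E'
from h import *
d=np.load("w3.npz"); c=(d["K"],d["d"],d["T"])
def yw(a,b): e=a-b; return np.degrees(np.arctan2(e[1],e[0]))-90
F=onz("wrist",[(268.5,64.5),(368.5,66)],.014,c); print("foot",F.round(4).tolist(),np.linalg.norm(F[0]-F[1]),yw(F[0],F[1]),F.mean(0))
save("wrist","tmp"); s=env.state(); a,c=save("wrist","w4"); print({k:np.round(s[k],4) for k in("clock","ee_pos","tool_rot")})
np.savez("w4.npz",K=c[0],d=c[1],T=c[2])
cv2.imwrite("pics/w4z.png",cv2.resize(a[0:150,220:420],(800,600),interpolation=cv2.INTER_CUBIC)[:,:,::-1])
E
```

```text
foot [[0.4886, 0.0599, 0.014], [0.5098, -0.0566, 0.014]] 0.11833708433502535 10.327686673331044 [0.49922317 0.00165314 0.014     ]
{'clock': np.float64(5.1167), 'ee_pos': array([ 0.4288, -0.0087,  0.3   ]), 'tool_rot': array([-1.799916e+02,  4.450000e-02,  1.106870e+01])}
```

View pics/w4z.png

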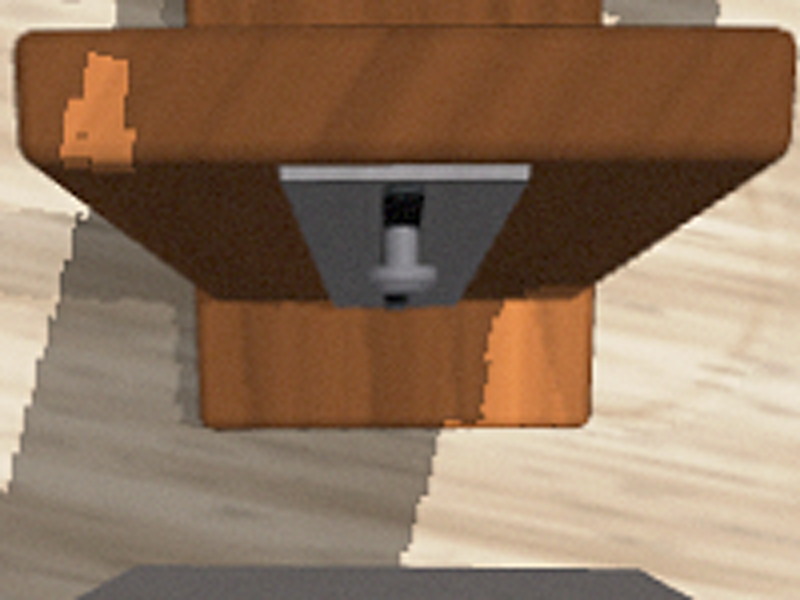

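The zoom shows the rail's top front edge at (283,180)–(527,180), the screw head centred near (403,278), and the foot front edge at v≈427. This steep view gives the height poorly, so I'll tilt the tool to look more squarely at the screw.

>>> carry_out([
  [0, 0, 0, 0, 0.015, 0],
  [0, 0, 0, 0, 0.045, 0],
  [0, 0, 0, 0, 0.08, 0],
  [0, 0, 0, 0, 0.115, 0],
  [0, 0, 0, 0, 0.14, 0],
  [0, 0, 0, 0, 0.155, 0],
  [0, 0, 0, 0, 0.16, 0],
  [0, 0, 0, 0, 0.16, 0],
])

```text
clock: 5.83
ee_pos: [0.4282, -0.0088, 0.2999]
tool_rot: [-180.0, -28.8, 11.0]
contact_force: [0.3, -0.0, -1.6]
opening: 0.567
grasp_force: 29.9
```

```bash
python3 - <<'E'
from h import *
save("wrist","tmp"); s=env.state(); a,c=save("wrist","w5"); print({k:np.round(s[k],4) for k in("clock","ee_pos","tool_rot")})
np.savez("w5.npz",K=c[0],d=c[1],T=c[2])
sc=proj("wrist",[(.523,.005,.205)],c)[0]; print(sc); u,v=np.clip(sc,[80,75],[560,325]).astype(int)
print(u-80,v-60)
cv2.imwrite("pics/w5z.png",cv2.resize(a[v-75:v+75,u-80:u+80],(800,750),interpolation=cv2.INTER_CUBIC)[:600,:,::-1])
print("crop origin",u-80,v-75)
E
```

```text
{'clock': np.float64(5.8833), 'ee_pos': array([ 0.429 , -0.0089,  0.3004]), 'tool_rot': array([179.9958, -28.767 ,  11.0419])}
[321.48801671 151.76872355]
241 91
crop origin 241 76
```

View pics/w5z.png

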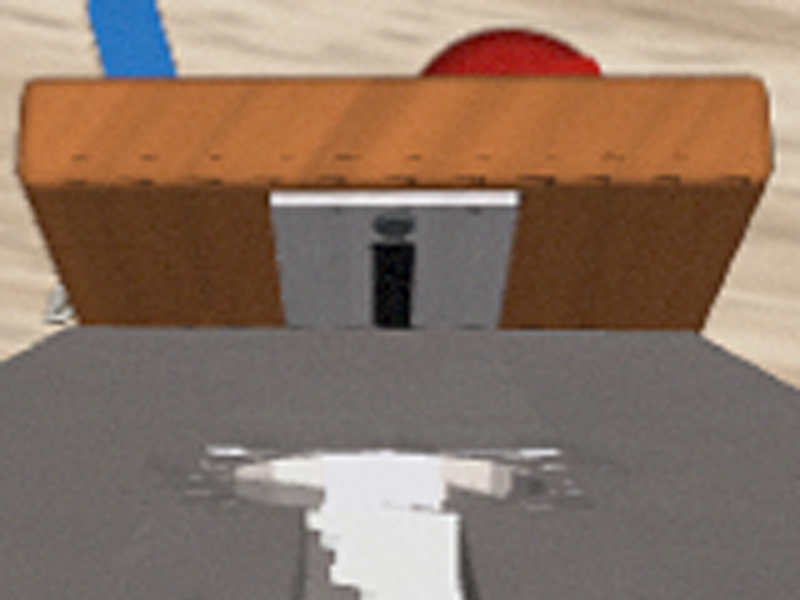

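The tilted view shows the rail top edge at (272,205)–(518,205), but the caddy's plate hides everything below v=328, including the screw. I'll use half the tilt from 40 mm further back and read the slot profile numerically.

>>> carry_out([
  [-0.01, 0, -0.005, 0, -0.01, 0],
  [-0.025, 0, -0.014, 0, -0.03, 0],
  [-0.045, 0, -0.025, 0, -0.05, 0],
  [-0.06, 0, -0.033, 0, -0.065, 0],
  [-0.068, 0, -0.037, 0, -0.074, 0],
  [-0.07, 0, -0.0385, 0, -0.077, 0],
  [-0.07, 0, -0.0385, 0, -0.077, 0],
  [-0.07, 0, -0.0385, 0, -0.077, 0],
])

```text
clock: 6.6
ee_pos: [0.3906, -0.0163, 0.3002]
tool_rot: [180.0, -15.0, 11.1]
contact_force: [-0.1, 0.7, -2.6]
opening: 0.57
grasp_force: 29.9
```

```bash
python3 - <<'E'
from h import *
def yw(a,b): e=a-b; return np.degrees(np.arctan2(e[1],e[0]))-90
L4=lambda p:[(220+x/4-.375,y/4-.375) for x,y in p]
d=np.load("w4.npz"); c=(d["K"],d["d"],d["T"])
E4=onz("wrist",L4([(283,181),(527,181)]),.246,c); F=onz("wrist",L4([(200,428),(592,427)]),.014,c)
d=np.load("w5.npz"); c=(d["K"],d["d"],d["T"]); L5=lambda p:[(241+x/5-.4,76+y/5-.4) for x,y in p]
E5=onz("wrist",L5([(272,206),(518,206)]),.246,c)
for n,E in(("rail4",E4),("foot4",F),("rail5",E5)): print(n,E.mean(0).round(4),np.linalg.norm(E[0]-E[1]).round(4),yw(E[0],E[1]).round(2))
save("wrist","tmp"); s=env.state(); a,c=save("wrist","w6"); print({k:np.round(s[k],4) for k in("clock","ee_pos","tool_rot")})
np.savez("w6.npz",K=c[0],d=c[1],T=c[2])
m=E4.mean(0)
for z in(.246,.22,.205,.19,.16): print(z,proj("wrist",[(m[0],m[1],z)],c)[0].round(1))
g=cv2.cvtColor(a,cv2.COLOR_RGB2GRAY); u=int(proj("wrist",[(m[0],m[1],.205)],c)[0][0])
print(u); 
for v in range(0,130,2): print(v,g[v,u-16:u+17:2].tolist())
E
```

```text
rail4 [0.534  0.0091 0.246 ] 0.0343 11.12
foot4 [0.5011 0.0022 0.014 ] 0.1191 11.25
rail5 [0.5326 0.0088 0.246 ] 0.035 11.09
{'clock': np.float64(6.65), 'ee_pos': array([ 0.3903, -0.0163,  0.3001]), 'tool_rot': array([-179.9953,  -14.9455,   11.0765])}
0.246 [320.3  20.5]
0.22 [319.9  38.7]
0.205 [319.6  47.7]
0.19 [319.4  55.8]
0.16 [319.1  69.6]
319
0 [146, 147, 147, 140, 131, 131, 133, 134, 138, 138, 144, 149, 150, 147, 147, 142, 140]
2 [148, 148, 147, 133, 134, 133, 130, 133, 136, 145, 151, 151, 146, 148, 149, 146, 141]
4 [149, 143, 138, 130, 136, 135, 135, 135, 141, 147, 152, 151, 146, 149, 145, 142, 139]
6 [147, 141, 130, 133, 134, 132, 140, 138, 149, 154, 154, 152, 145, 148, 138, 136, 138]
8 [143, 134, 135, 135, 137, 138, 140, 149, 151, 151, 152, 149, 145, 144, 140, 136, 140]
10 [138, 132, 137, 134, 135, 137, 145, 151, 152, 156, 150, 149, 148, 142, 136, 136, 140]
12 [132, 134, 136, 136, 136, 144, 150, 150, 151, 150, 150, 147, 143, 140, 142, 142, 146]
14 [124, 126, 128, 129, 133, 141, 140, 145, 147, 143, 141, 136, 132, 135, 131, 137, 138]
16 [118, 117, 109, 113, 126, 135, 131, 
[... 3591 characters left out ...]
66, 34, 26, 65, 70, 78, 82, 70, 78, 89, 94]
112 [94, 95, 93, 98, 89, 82, 83, 86, 84, 86, 92, 94, 91, 93, 90, 87, 95]
114 [93, 95, 96, 96, 88, 83, 81, 89, 88, 86, 89, 93, 94, 93, 89, 90, 98]
116 [95, 96, 95, 95, 89, 85, 84, 87, 85, 84, 95, 96, 92, 96, 93, 88, 96]
118 [96, 98, 92, 97, 86, 79, 85, 90, 85, 83, 91, 94, 93, 95, 93, 89, 96]
120 [94, 95, 95, 99, 95, 85, 85, 89, 88, 87, 91, 93, 96, 93, 91, 88, 94]
122 [98, 96, 87, 97, 93, 82, 76, 88, 91, 83, 91, 94, 94, 96, 91, 89, 97]
124 [94, 97, 92, 94, 94, 80, 84, 85, 88, 89, 90, 90, 90, 96, 91, 89, 91]
126 [96, 96, 97, 91, 96, 82, 81, 83, 83, 82, 93, 93, 92, 94, 90, 86, 95]
128 [97, 97, 92, 95, 96, 82, 84, 83, 87, 85, 92, 94, 91, 95, 94, 84, 94]
```

```bash
python3 - <<'E'
from h import *
from scipy.optimize import brentq
d=np.load("w6.npz"); c=(d["K"],d["d"],d["T"])
yaw=np.radians(11.1); n=np.array([np.cos(yaw),np.sin(yaw),0]); t=np.array([-np.sin(yaw),np.cos(yaw),0])
E=onz("wrist",[(320,23.7)],.246,c)[0]; print("rail6",E)
for x0 in (E,np.array([.5335,.009,0])):
  S=lambda xs,z:np.r_[x0[:2],0]+n*xs+np.array([0,0,z])
  f=lambda xs,dz,v:brentq(lambda z:proj("wrist",[S(xs,z+dz)],c)[0][1]-v,.12,.26)
  print("headbottom",f(-.011,-.0065,67.5),"headtop",f(-.007,.0065,60.5),"frontcentre",f(-.011,0,65),"shank",f(0,.003,53))
print("lat of head",[ (onz("wrist",[(320,64)],.2,c)[0]-[.5335,.009,0])@t])
# caddy in hand: plate top front edge in w3
d=np.load("w3.npz"); c=(d["K"],d["d"],d["T"]); P=onz("wrist",[(105,234),(532,234),(105,245),(532,245)],.3+.1065,c)
tcp=np.array([.380,-.0187,.3]); print("plate",[(p-tcp)@n for p in P],[(p-tcp)@t for p in P])
a=cv2.cvtColor(cv2.imread("pics/w3.png"),cv2.COLOR_BGR2GRAY); print(a[205:262:3,200].tolist(),a[205:262:3,440].tolist()); print([ (np.diff(a[v,60:140].astype(int)).argmin()+60,np.diff(a[v,480:560].astype(int)).argmax()+480) for v in(230,235)])
E
```

```text
rail6 [0.53185934 0.0089185  0.246     ]
headbottom 0.2061361096719164 headtop 0.19680721156231815 frontcentre 0.2047022177559615 shank 0.197389184312273
headbottom 0.20183146630010926 headtop 0.1927171928980572 frontcentre 0.2004767371040229 shank 0.19350681834109942
lat of head [np.float64(-0.0002961185377616965)]
plate [np.float64(0.05292507057186624), np.float64(0.052950231013721184), np.float64(0.05095450958173654), np.float64(0.05097805483110171)] [np.float64(0.03549020990411686), np.float64(-0.03587949382043122), np.float64(0.035812661648490694), np.float64(-0.03621266362101779)]
[95, 91, 94, 94, 95, 90, 96, 153, 166, 169, 168, 164, 164, 122, 204, 223, 219, 202, 217] [94, 95, 98, 96, 95, 97, 93, 123, 158, 169, 169, 166, 161, 155, 194, 224, 200, 210, 206]
[(np.int64(101), np.int64(533)), (np.int64(102), np.int64(533))]
```

The rail origin is about (0.533, 0.009) at yaw 11.1°, and the screw height about 0.200 ± 0.005. So the TCP should be at z ≈ 0.1455 for the hole to meet the head. I'll level the tool, descend, and come in front.

>>> carry_out([
  [-0.002, 0, 0.008, 0, -0.008, 0],
  [-0.01, 0.001, 0.04, 0, -0.023, 0],
  [-0.024, 0.002, 0.09, 0, -0.041, 0],
  [-0.042, 0.003, 0.155, 0, -0.058, 0],
  [-0.06, 0.004, 0.222, 0, -0.071, 0],
  [-0.072, 0.005, 0.268, 0, -0.08, 0],
  [-0.078, 0.005, 0.29, 0, -0.083, 0],
  [-0.08, 0.005, 0.298, 0, -0.083, 0],
])

```text
clock: 7.37
ee_pos: [0.3896, -0.0187, 0.1436]
tool_rot: [-179.9, 0.3, 11.1]
contact_force: [0.2, 0.4, -1.5]
opening: 0.567
grasp_force: 29.9
```

>>> carry_out([
  [0.005, 0, 0, 0, 0, 0],
  [0.02, 0, 0, 0, 0, 0],
  [0.045, 0, 0, 0, 0, 0],
  [0.07, 0, 0, 0, 0, 0],
  [0.09, 0, 0, 0, 0, 0],
  [0.104, 0, 0, 0, 0, 0],
  [0.11, 0, 0, 0, 0, 0],
  [0.11, 0, 0, 0, 0, 0],
])

```text
clock: 8.03
ee_pos: [0.4453, -0.0081, 0.1461]
tool_rot: [180.0, -0.0, 11.1]
contact_force: [0.2, 0.3, -1.7]
opening: 0.566
grasp_force: 29.9
```

```bash
cat >> h.py <<'E'
def st():
    s=env.state(); y=np.radians(11.1); n=np.array([np.cos(y),np.sin(y)]); t=np.array([-np.sin(y),np.cos(y)]); p=s["ee_pos"][:2]-[.533,.009]
    f=s["contact_force"]; print("t",round(s["clock"],2),"xs,lat,z mm",(1000*np.r_[p@n,p@t,s["ee_pos"][2]]).round(1),"rot",s["tool_rot"].round(2),"F n,t,z",np.round([f[:2]@n,f[:2]@t,f[2]],1),"M",s["moment"].round(2),"grip",round(s["grasp_force"],1),round(s["opening"],3))
E
python3 -c "from h import *;[ (st(),env.get_image('side')) for _ in range(2)]"
```

```text
t 8.03 xs,lat,z mm [-8.940e+01  1.000e-01  1.461e+02] rot [ 1.7999e+02 -4.0000e-02  1.1090e+01] F n,t,z [ 0.2  0.2 -1.7] M [-0.03  0.07 -0.02] grip 29.9 0.566
t 8.08 xs,lat,z mm [-9.030e+01  1.000e-01  1.459e+02] rot [-1.800e+02  2.000e-02  1.109e+01] F n,t,z [-1.2 -0.5 -1.4] M [0.02 0.08 0.03] grip 29.9 0.57
```

>>> carry_out([
  [0.004, 0, 0, 0, 0, 0],
  [0.01, 0, 0, 0, 0, 0],
  [0.017, 0, 0, 0, 0, 0],
  [0.024, 0, 0, 0, 0, 0],
  [0.03, 0, 0, 0, 0, 0],
  [0.034, 0, 0, 0, 0, 0],
  [0.037, 0, 0, 0, 0, 0],
  [0.038, 0, 0, 0, 0, 0],
])

```text
clock: 8.8
ee_pos: [0.4632, -0.0046, 0.1459]
tool_rot: [180.0, -0.0, 11.1]
contact_force: [-0.6, 0.4, -1.2]
opening: 0.567
grasp_force: 29.9
```

>>> carry_out([
  [0.001, 0, 0, 0, 0, 0],
  [0.002, 0, 0, 0, 0, 0],
  [0.003, 0, 0, 0, 0, 0],
  [0.004, 0, 0, 0, 0, 0],
  [0.005, 0, 0, 0, 0, 0],
  [0.006, 0, 0, 0, 0, 0],
  [0.007, 0, 0, 0, 0, 0],
  [0.007, 0, 0, 0, 0, 0],
])

```text
clock: 9.47
ee_pos: [0.4665, -0.004, 0.1459]
tool_rot: [180.0, -0.0, 11.1]
contact_force: [-0.4, -0.0, -1.4]
opening: 0.565
grasp_force: 29.9
```

```bash
python3 -c "from h import *;st()"
```

```text
t 9.47 xs,lat,z mm [-6.770e+01  1.000e-01  1.459e+02] rot [ 1.800e+02 -1.000e-02  1.107e+01] F n,t,z [-0.4  0.1 -1.4] M [-0.01  0.02  0.02] grip 29.9 0.565
```

Now 0.35 mm per row, checking the force after each call.

>>> carry_out([
  [0.0007, 0, 0, 0, 0, 0],
  [0.0014, 0, 0, 0, 0, 0],
  [0.0021, 0, 0, 0, 0, 0],
  [0.0028, 0, 0, 0, 0, 0],
  [0.0035, 0, 0, 0, 0, 0],
  [0.004, 0, 0, 0, 0, 0],
  [0.0045, 0, 0, 0, 0, 0],
  [0.005, 0, 0, 0, 0, 0],
])

```text
clock: 10.13
ee_pos: [0.4689, -0.0035, 0.1459]
tool_rot: [-180.0, 0.0, 11.1]
contact_force: [-0.5, 0.6, -2.1]
opening: 0.569
grasp_force: 29.9
```

```bash
python3 -c "from h import *;st()"
```

```text
t 10.13 xs,lat,z mm [-6.530e+01  1.000e-01  1.459e+02] rot [-180.      0.     11.07] F n,t,z [-0.4  0.7 -2.1] M [-0.01  0.   -0.01] grip 29.9 0.569
```

>>> carry_out([
  [0.0007, 0, 0, 0, 0, 0],
  [0.0014, 0, 0, 0, 0, 0],
  [0.0021, 0, 0, 0, 0, 0],
  [0.0028, 0, 0, 0, 0, 0],
  [0.0035, 0, 0, 0, 0, 0],
  [0.004, 0, 0, 0, 0, 0],
  [0.004, 0, 0, 0, 0, 0],
  [0.004, 0, 0, 0, 0, 0],
])

```text
clock: 10.8
ee_pos: [0.4708, -0.0031, 0.1459]
tool_rot: [-180.0, 0.0, 11.1]
contact_force: [0.4, -0.8, -0.7]
opening: 0.571
grasp_force: 29.9
```

```bash
python3 -c "from h import *;st()"
```

```text
t 10.8 xs,lat,z mm [-6.340e+01  1.000e-01  1.459e+02] rot [-180.      0.     11.06] F n,t,z [ 0.3 -0.8 -0.7] M [ 0.04 -0.02  0.1 ] grip 29.9 0.571
```

>>> carry_out([
  [0.0007, 0, 0, 0, 0, 0],
  [0.0014, 0, 0, 0, 0, 0],
  [0.0021, 0, 0, 0, 0, 0],
  [0.0028, 0, 0, 0, 0, 0],
  [0.0035, 0, 0, 0, 0, 0],
  [0.004, 0, 0, 0, 0, 0],
  [0.004, 0, 0, 0, 0, 0],
  [0.004, 0, 0, 0, 0, 0],
])

```text
clock: 11.47
ee_pos: [0.4713, -0.003, 0.1457]
tool_rot: [-180.0, 0.2, 11.1]
contact_force: [-6.2, -2.3, 3.0]
opening: 0.571
grasp_force: 30.0
```

```bash
python3 -c "from h import *;st()"
```

```text
t 11.47 xs,lat,z mm [-6.280e+01  1.000e-01  1.457e+02] rot [-1.7998e+02  1.7000e-01  1.1070e+01] F n,t,z [-6.6 -1.   3. ] M [-0.23  0.83 -0.08] grip 30.0 0.571
```

Contact came at xs −63 with −6.6 N, so the plate met the head beside the hole. It also puts the rail about 2 mm deeper, which implies a screw near 0.196. I'll back off, lower 4.5 mm and try again.

>>> carry_out([
  [-0.002, 0, 0, 0, 0, 0],
  [-0.005, 0, 0, 0, 0, 0],
  [-0.008, 0, 0, 0, 0, 0],
  [-0.008, 0, 0.002, 0, 0, 0],
  [-0.008, 0, 0.005, 0, 0, 0],
  [-0.008, 0, 0.008, 0, 0, 0],
  [-0.008, 0, 0.009, 0, 0, 0],
  [-0.008, 0, 0.009, 0, 0, 0],
])

```text
clock: 12.13
ee_pos: [0.4688, -0.0035, 0.1412]
tool_rot: [-180.0, 0.0, 11.1]
contact_force: [0.4, 0.5, -2.0]
opening: 0.567
grasp_force: 29.9
```

>>> carry_out([
  [0.001, 0, 0, 0, 0, 0],
  [0.002, 0, 0, 0, 0, 0],
  [0.003, 0, 0, 0, 0, 0],
  [0.004, 0, 0, 0, 0, 0],
  [0.0047, 0, 0, 0, 0, 0],
  [0.0054, 0, 0, 0, 0, 0],
  [0.006, 0, 0, 0, 0, 0],
  [0.006, 0, 0, 0, 0, 0],
])

```text
clock: 12.8
ee_pos: [0.4719, -0.0029, 0.1414]
tool_rot: [-180.0, -0.0, 11.1]
contact_force: [-0.4, 0.2, -1.5]
opening: 0.569
grasp_force: 29.9
```

```bash
python3 -c "from h import *;st()"
```

```text
t 12.8 xs,lat,z mm [-6.230e+01  1.000e-01  1.414e+02] rot [-180.     -0.     11.06] F n,t,z [-0.4  0.3 -1.5] M [0.02 0.06 0.  ] grip 29.9 0.569
```

>>> carry_out([
  [0.0007, 0, 0, 0, 0, 0],
  [0.0014, 0, 0, 0, 0, 0],
  [0.0021, 0, 0, 0, 0, 0],
  [0.0028, 0, 0, 0, 0, 0],
  [0.0035, 0, 0, 0, 0, 0],
  [0.004, 0, 0, 0, 0, 0],
  [0.004, 0, 0, 0, 0, 0],
  [0.004, 0, 0, 0, 0, 0],
])

```text
clock: 13.47
ee_pos: [0.4738, -0.0025, 0.1414]
tool_rot: [-180.0, 0.0, 11.1]
contact_force: [0.3, 0.7, -0.9]
opening: 0.567
grasp_force: 29.9
```

```bash
python3 -c "from h import *;st()"
```

```text
t 13.47 xs,lat,z mm [-6.040e+01  1.000e-01  1.414e+02] rot [-180.      0.     11.07] F n,t,z [ 0.4  0.6 -0.9] M [ 0.02  0.07 -0.03] grip 29.9 0.567
```

The head is inside the hole: the plate is 2.4 mm past the earlier contact with no force. I'll continue.

>>> carry_out([
  [0.001, 0, 0, 0, 0, 0],
  [0.002, 0, 0, 0, 0, 0],
  [0.003, 0, 0, 0, 0, 0],
  [0.004, 0, 0, 0, 0, 0],
  [0.005, 0, 0, 0, 0, 0],
  [0.006, 0, 0, 0, 0, 0],
  [0.006, 0, 0, 0, 0, 0],
  [0.006, 0, 0, 0, 0, 0],
])

```text
clock: 14.13
ee_pos: [0.4768, -0.002, 0.1414]
tool_rot: [-180.0, -0.0, 11.1]
contact_force: [0.6, -0.2, -2.3]
opening: 0.567
grasp_force: 29.9
```

```bash
python3 -c "from h import *;st()"
```

```text
t 14.13 xs,lat,z mm [-5.730e+01  1.000e-01  1.414e+02] rot [-1.800e+02 -1.000e-02  1.107e+01] F n,t,z [ 0.6 -0.3 -2.3] M [ 0.    0.11 -0.01] grip 29.9 0.567
```

>>> carry_out([
  [0.001, 0, 0, 0, 0, 0],
  [0.002, 0, 0, 0, 0, 0],
  [0.003, 0, 0, 0, 0, 0],
  [0.004, 0, 0, 0, 0, 0],
  [0.005, 0, 0, 0, 0, 0],
  [0.006, 0, 0, 0, 0, 0],
  [0.006, 0, 0, 0, 0, 0],
  [0.006, 0, 0, 0, 0, 0],
])

```text
clock: 14.8
ee_pos: [0.4797, -0.0014, 0.1414]
tool_rot: [180.0, -0.0, 11.1]
contact_force: [0.1, 0.9, -0.7]
opening: 0.57
grasp_force: 29.9
```

```bash
python3 -c "from h import *;st()"
```

```text
t 14.8 xs,lat,z mm [-54.3   0.  141.4] rot [ 1.800e+02 -1.000e-02  1.107e+01] F n,t,z [ 0.2  0.9 -0.7] M [-0.02 -0.01  0.04] grip 29.9 0.57
```

>>> carry_out([
  [0.0007, 0, 0, 0, 0, 0],
  [0.0014, 0, 0, 0, 0, 0],
  [0.0021, 0, 0, 0, 0, 0],
  [0.0025, 0, 0, 0, 0, 0],
  [0.003, 0, 0, 0, 0, 0],
  [0.003, 0, 0, 0, 0, 0],
  [0.003, 0, 0, 0, 0, 0],
  [0.003, 0, 0, 0, 0, 0],
])

```text
clock: 15.47
ee_pos: [0.4811, -0.0011, 0.1414]
tool_rot: [-180.0, -0.0, 11.1]
contact_force: [-0.4, -0.7, -2.6]
opening: 0.568
grasp_force: 29.9
```

```bash
python3 -c "from h import *;st()"
```

```text
t 15.47 xs,lat,z mm [-5.290e+01  1.000e-01  1.414e+02] rot [-180.     -0.     11.07] F n,t,z [-0.5 -0.6 -2.6] M [ 0.02  0.03 -0.02] grip 29.9 0.568
```

>>> carry_out([
  [0.0006, 0, 0, 0, 0, 0],
  [0.0012, 0, 0, 0, 0, 0],
  [0.0018, 0, 0, 0, 0, 0],
  [0.0024, 0, 0, 0, 0, 0],
  [0.0028, 0, 0, 0, 0, 0],
  [0.003, 0, 0, 0, 0, 0],
  [0.003, 0, 0, 0, 0, 0],
  [0.003, 0, 0, 0, 0, 0],
])

```text
clock: 16.13
ee_pos: [0.4817, -0.001, 0.1412]
tool_rot: [-180.0, 0.1, 11.1]
contact_force: [-5.4, -1.8, 1.4]
opening: 0.571
grasp_force: 30.0
```

```bash
python3 -c "from h import *;st()"
```

```text
t 16.13 xs,lat,z mm [-5.230e+01  1.000e-01  1.412e+02] rot [-1.7999e+02  1.0000e-01  1.1070e+01] F n,t,z [-5.6 -0.8  1.4] M [-0.19  0.46 -0.  ] grip 30.0 0.571
```

It touched the rail at xs −52.3. I'll back off 1.3 mm and ease down into the slot.

>>> carry_out([
  [-0.0013, 0, 0, 0, 0, 0],
  [-0.0026, 0, 0, 0, 0, 0],
  [-0.0028, 0, 0.002, 0, 0, 0],
  [-0.0028, 0, 0.005, 0, 0, 0],
  [-0.0028, 0, 0.008, 0, 0, 0],
  [-0.0028, 0, 0.011, 0, 0, 0],
  [-0.0028, 0, 0.014, 0, 0, 0],
  [-0.0028, 0, 0.016, 0, 0, 0],
])

```text
clock: 16.8
ee_pos: [0.4812, -0.0011, 0.1332]
tool_rot: [-180.0, 0.0, 11.1]
contact_force: [-0.3, 0.2, -2.2]
opening: 0.564
grasp_force: 30.0
```

```bash
python3 -c "from h import *;st()"
```

```text
t 16.8 xs,lat,z mm [-5.280e+01  1.000e-01  1.332e+02] rot [-1.800e+02  1.000e-02  1.106e+01] F n,t,z [-0.3  0.2 -2.2] M [ 0.05 -0.01  0.  ] grip 30.0 0.564
```

>>> carry_out([
  [0, 0, 0.002, 0, 0, 0],
  [0, 0, 0.004, 0, 0, 0],
  [0, 0, 0.006, 0, 0, 0],
  [0, 0, 0.008, 0, 0, 0],
  [0, 0, 0.01, 0, 0, 0],
  [0, 0, 0.011, 0, 0, 0],
  [0, 0, 0.012, 0, 0, 0],
  [0, 0, 0.012, 0, 0, 0],
])

```text
clock: 17.47
ee_pos: [0.4812, -0.0011, 0.1273]
tool_rot: [-180.0, 0.0, 11.1]
contact_force: [-0.4, 0.2, -1.8]
opening: 0.567
grasp_force: 30.0
```

```bash
python3 -c "from h import *;st()"
```

```text
t 17.47 xs,lat,z mm [-5.280e+01  1.000e-01  1.273e+02] rot [-1.800e+02  1.000e-02  1.106e+01] F n,t,z [-0.4  0.2 -1.8] M [ 0.03  0.01 -0.05] grip 30.0 0.567
```

Free so far (14 mm down). I'll continue.

>>> carry_out([
  [0, 0, 0.002, 0, 0, 0],
  [0, 0, 0.005, 0, 0, 0],
  [0, 0, 0.008, 0, 0, 0],
  [0, 0, 0.011, 0, 0, 0],
  [0, 0, 0.014, 0, 0, 0],
  [0, 0, 0.016, 0, 0, 0],
  [0, 0, 0.017, 0, 0, 0],
  [0, 0, 0.017, 0, 0, 0],
])

```text
clock: 18.13
ee_pos: [0.4811, -0.0011, 0.1187]
tool_rot: [-180.0, 0.0, 11.1]
contact_force: [-0.1, 0.3, -1.9]
opening: 0.568
grasp_force: 30.0
```

```bash
python3 -c "from h import *;st()"
```

```text
t 18.13 xs,lat,z mm [-5.280e+01  1.000e-01  1.187e+02] rot [-1.800e+02  2.000e-02  1.107e+01] F n,t,z [-0.   0.3 -1.9] M [ 0.03  0.07 -0.02] grip 30.0 0.568
```

>>> carry_out([
  [0, 0, 0.001, 0, 0, 0],
  [0, 0, 0.002, 0, 0, 0],
  [0, 0, 0.004, 0, 0, 0],
  [0, 0, 0.006, 0, 0, 0],
  [0, 0, 0.008, 0, 0, 0],
  [0, 0, 0.009, 0, 0, 0],
  [0, 0, 0.01, 0, 0, 0],
  [0, 0, 0.01, 0, 0, 0],
])

```text
clock: 18.8
ee_pos: [0.4812, -0.0011, 0.1138]
tool_rot: [-180.0, 0.0, 11.1]
contact_force: [-0.2, -0.6, -1.2]
opening: 0.57
grasp_force: 30.0
```

```bash
python3 -c "from h import *;st()"
```

```text
t 18.8 xs,lat,z mm [-5.280e+01  1.000e-01  1.138e+02] rot [-1.800e+02  1.000e-02  1.107e+01] F n,t,z [-0.3 -0.6 -1.2] M [ 0.07  0.02 -0.02] grip 30.0 0.57
```

Now fine steps, feeling for the rest.

>>> carry_out([
  [0, 0, 0.0008, 0, 0, 0],
  [0, 0, 0.0016, 0, 0, 0],
  [0, 0, 0.0024, 0, 0, 0],
  [0, 0, 0.0032, 0, 0, 0],
  [0, 0, 0.004, 0, 0, 0],
  [0, 0, 0.0045, 0, 0, 0],
  [0, 0, 0.005, 0, 0, 0],
  [0, 0, 0.005, 0, 0, 0],
])

```text
clock: 19.47
ee_pos: [0.4812, -0.0011, 0.1113]
tool_rot: [-180.0, 0.0, 11.1]
contact_force: [-0.0, -0.4, -1.8]
opening: 0.572
grasp_force: 30.0
```

```bash
python3 -c "from h import *;st()"
```

```text
t 19.47 xs,lat,z mm [-5.280e+01  1.000e-01  1.113e+02] rot [-1.800e+02  1.000e-02  1.107e+01] F n,t,z [-0.1 -0.4 -1.8] M [-0.03  0.    0.  ] grip 30.0 0.572
```

>>> carry_out([
  [0, 0, 0.0006, 0, 0, 0],
  [0, 0, 0.0012, 0, 0, 0],
  [0, 0, 0.0018, 0, 0, 0],
  [0, 0, 0.0024, 0, 0, 0],
  [0, 0, 0.003, 0, 0, 0],
  [0, 0, 0.003, 0, 0, 0],
  [0, 0, 0.003, 0, 0, 0],
  [0, 0, 0.003, 0, 0, 0],
])

```text
clock: 20.13
ee_pos: [0.4812, -0.0011, 0.1099]
tool_rot: [-180.0, 0.0, 11.1]
contact_force: [-0.9, -0.2, -0.4]
opening: 0.569
grasp_force: 30.0
```

```bash
python3 -c "from h import *;st()"
```

```text
t 20.13 xs,lat,z mm [-5.270e+01  1.000e-01  1.099e+02] rot [-180.      0.     11.07] F n,t,z [-1.   0.  -0.4] M [-0.01  0.08  0.02] grip 30.0 0.569
```

>>> carry_out([
  [0, 0, 0.0004, 0, 0, 0],
  [0, 0, 0.0008, 0, 0, 0],
  [0, 0, 0.0012, 0, 0, 0],
  [0, 0, 0.0016, 0, 0, 0],
  [0, 0, 0.002, 0, 0, 0],
  [0, 0, 0.002, 0, 0, 0],
  [0, 0, 0.002, 0, 0, 0],
  [0, 0, 0.002, 0, 0, 0],
])

```text
clock: 20.8
ee_pos: [0.4812, -0.0011, 0.1089]
tool_rot: [180.0, -0.0, 11.1]
contact_force: [0.4, -0.3, -0.9]
opening: 0.566
grasp_force: 30.0
```

```bash
python3 -c "from h import *;st()"
```

```text
t 20.8 xs,lat,z mm [-5.270e+01  1.000e-01  1.089e+02] rot [180.    -0.    11.07] F n,t,z [ 0.3 -0.3 -0.9] M [0.01 0.01 0.03] grip 30.0 0.566
```

>>> carry_out([
  [0, 0, 0.0004, 0, 0, 0],
  [0, 0, 0.0008, 0, 0, 0],
  [0, 0, 0.0012, 0, 0, 0],
  [0, 0, 0.0016, 0, 0, 0],
  [0, 0, 0.002, 0, 0, 0],
  [0, 0, 0.0024, 0, 0, 0],
  [0, 0, 0.003, 0, 0, 0],
  [0, 0, 0.003, 0, 0, 0],
])

```text
clock: 21.47
ee_pos: [0.4812, -0.0011, 0.1073]
tool_rot: [-180.0, 0.0, 11.1]
contact_force: [-0.7, -0.1, -2.4]
opening: 0.567
grasp_force: 30.0
```

```bash
python3 -c "from h import *;st()"
```

```text
t 21.47 xs,lat,z mm [-52.8   0.  107.3] rot [-180.      0.     11.07] F n,t,z [-0.7  0.  -2.4] M [-0.02  0.02 -0.04] grip 30.0 0.567
```

>>> carry_out([
  [0, 0, 0.0004, 0, 0, 0],
  [0, 0, 0.0008, 0, 0, 0],
  [0, 0, 0.0012, 0, 0, 0],
  [0, 0, 0.0016, 0, 0, 0],
  [0, 0, 0.002, 0, 0, 0],
  [0, 0, 0.0024, 0, 0, 0],
  [0, 0, 0.003, 0, 0, 0],
  [0, 0, 0.003, 0, 0, 0],
])

```text
clock: 22.13
ee_pos: [0.4812, -0.0011, 0.1059]
tool_rot: [-180.0, 0.0, 11.1]
contact_force: [-0.0, -0.3, -1.5]
opening: 0.567
grasp_force: 30.0
```

```bash
python3 -c "from h import *;st()"
```

```text
t 22.13 xs,lat,z mm [-5.280e+01  1.000e-01  1.059e+02] rot [-180.      0.     11.07] F n,t,z [-0.1 -0.3 -1.5] M [-0.02  0.05 -0.07] grip 30.0 0.567
```

>>> carry_out([
  [0, 0, 0.0004, 0, 0, 0],
  [0, 0, 0.0008, 0, 0, 0],
  [0, 0, 0.0012, 0, 0, 0],
  [0, 0, 0.0016, 0, 0, 0],
  [0, 0, 0.002, 0, 0, 0],
  [0, 0, 0.0024, 0, 0, 0],
  [0, 0, 0.003, 0, 0, 0],
  [0, 0, 0.003, 0, 0, 0],
])

```text
clock: 22.8
ee_pos: [0.4812, -0.0011, 0.1044]
tool_rot: [180.0, 0.0, 11.1]
contact_force: [0.1, -1.5, -1.6]
opening: 0.571
grasp_force: 30.0
```

```bash
python3 -c "from h import *;st()"
```

```text
t 22.8 xs,lat,z mm [-5.280e+01  1.000e-01  1.044e+02] rot [180.     0.    11.07] F n,t,z [-0.2 -1.5 -1.6] M [-0.02  0.05  0.05] grip 30.0 0.571
```

>>> carry_out([
  [0, 0, 0.0003, 0, 0, 0],
  [0, 0, 0.0006, 0, 0, 0],
  [0, 0, 0.001, 0, 0, 0],
  [0, 0, 0.0013, 0, 0, 0],
  [0, 0, 0.0016, 0, 0, 0],
  [0, 0, 0.002, 0, 0, 0],
  [0, 0, 0.002, 0, 0, 0],
  [0, 0, 0.002, 0, 0, 0],
])

```text
clock: 23.47
ee_pos: [0.4813, -0.0011, 0.1035]
tool_rot: [180.0, -0.0, 11.1]
contact_force: [0.1, 1.1, 0.2]
opening: 0.572
grasp_force: 30.0
```

```bash
python3 -c "from h import *;st()"
```

```text
t 23.47 xs,lat,z mm [-52.6   0.  103.5] rot [ 1.800e+02 -2.000e-02  1.107e+01] F n,t,z [0.3 1.  0.2] M [ 0.04 -0.01 -0.01] grip 30.0 0.572
```

>>> carry_out([
  [0, 0, 0.0003, 0, 0, 0],
  [0, 0, 0.0006, 0, 0, 0],
  [0, 0, 0.001, 0, 0, 0],
  [0, 0, 0.0013, 0, 0, 0],
  [0, 0, 0.0016, 0, 0, 0],
  [0, 0, 0.002, 0, 0, 0],
  [0, 0, 0.002, 0, 0, 0],
  [0, 0, 0.002, 0, 0, 0],
])

```text
clock: 24.13
ee_pos: [0.4817, -0.0012, 0.1031]
tool_rot: [180.0, -0.1, 11.1]
contact_force: [-3.5, -1.1, 10.7]
opening: 0.566
grasp_force: 30.0
```

```bash
python3 -c "from h import *;st()"
```

```text
t 24.13 xs,lat,z mm [-5.230e+01 -1.000e-01  1.031e+02] rot [ 1.7998e+02 -6.0000e-02  1.1070e+01] F n,t,z [-3.6 -0.4 10.7] M [ 0.02 -0.05  0.04] grip 30.0 0.566
```

It rests on the screw (Fz +10.7 N). I'll relieve most of the load, then let go.

>>> carry_out([
  [0, 0, -0.0003, 0, 0, 0],
  [0, 0, -0.0006, 0, 0, 0],
  [0, 0, -0.0012, 0, 0, 0],
  [0, 0, -0.0015, 0, 0, 0],
  [0, 0, -0.0015, 0, 0, 0],
  [0, 0, -0.0015, 0, 0, 0],
  [0, 0, -0.0015, 0, 0, 0],
  [0, 0, -0.0015, 0, 0, 0],
])

```text
clock: 24.8
ee_pos: [0.4815, -0.0011, 0.1033]
tool_rot: [180.0, -0.0, 11.1]
contact_force: [-0.9, -0.3, 4.9]
opening: 0.572
grasp_force: 30.0
```

```bash
python3 -c "from h import *;st()"
```

```text
t 24.8 xs,lat,z mm [-52.5  -0.  103.3] rot [ 1.7999e+02 -3.0000e-02  1.1070e+01] F n,t,z [-1.  -0.2  4.9] M [ 0.11 -0.27 -0.05] grip 30.0 0.572
```

>>> carry_out([
  [0, 0, -0.0003, 0, 0, 0],
  [0, 0, -0.0005, 0, 0, 0],
  [0, 0, -0.0005, 0, 0, 0],
  [0, 0, -0.0005, 0, 0, 0],
  [0, 0, -0.0005, 0, 0, 0],
  [0, 0, -0.0005, 0, 0, 0],
  [0, 0, -0.0005, 0, 0, 0],
  [0, 0, -0.0005, 0, 0, 0],
])

```text
clock: 25.47
ee_pos: [0.4814, -0.0011, 0.1034]
tool_rot: [180.0, -0.0, 11.1]
contact_force: [1.2, -0.7, 2.9]
opening: 0.569
grasp_force: 30.0
```

>>> carry_out([
  [0, 0, 0, 0, 0, 0],
  [0, 0, 0, 0, 0, 0],
  [0, 0, 0, 0, 0, 0],
  [0, 0, 0, 0, 0, 0],
  [0, 0, 0, 0, 0, 0],
  [0, 0, 0, 0, 0, 0],
  [0, 0, 0, 0, 0, 0],
  [0, 0, 0, 0, 0, 0],
], grip=-1)

```text
clock: 26.13
ee_pos: [0.4812, -0.0011, 0.1034]
tool_rot: [-180.0, 0.0, 11.1]
contact_force: [0.4, 0.4, 0.3]
opening: 1.003
grasp_force: 0.0
```

```bash
python3 -c "
from h import *
st(); env.get_image('wrist'); im,c=save('wrist','w7'); np.savez('w7.npz',K=c[0],d=c[1],T=c[2])
g=cv2.cvtColor(im,cv2.COLOR_RGB2GRAY)
p=cv2.imread('pics/w3.png',0); d=cv2.absdiff(p,g)[245:300,120:520]; print(d.mean())
st()"
```

```text
t 26.13 xs,lat,z mm [-5.280e+01  1.000e-01  1.034e+02] rot [-1.800e+02  1.000e-02  1.107e+01] F n,t,z [0.4 0.3 0.3] M [ 0.01  0.   -0.02] grip 0.0 1.003
69.46445454545454
t 26.23 xs,lat,z mm [-52.7   0.  103.4] rot [-180.     -0.     11.07] F n,t,z [-0.2 -0.1 -0.1] M [-0.06  0.02  0.  ] grip 0.0 1.002
```

Released with no force on the arm. I'll retreat straight up, then back, and take the final look.

>>> carry_out([
  [0, 0, -0.01, 0, 0, 0],
  [0, 0, -0.04, 0, 0, 0],
  [0, 0, -0.09, 0, 0, 0],
  [0, 0, -0.15, 0, 0, 0],
  [0, 0, -0.21, 0, 0, 0],
  [0, 0, -0.27, 0, 0, 0],
  [0, 0, -0.32, 0, 0, 0],
  [0, 0, -0.34, 0, 0, 0],
])

```text
clock: 26.9
ee_pos: [0.4828, -0.0011, 0.2774]
tool_rot: [179.9, -0.3, 11.1]
contact_force: [-0.4, -0.2, -0.1]
opening: 1.004
grasp_force: 0.0
```

>>> carry_out([
  [-0.01, 0, -0.02, 0, 0, 0],
  [-0.04, 0, -0.04, 0, 0, 0],
  [-0.09, 0, -0.06, 0, 0, 0],
  [-0.14, 0, -0.08, 0, 0, 0],
  [-0.19, 0, -0.08, 0, 0, 0],
  [-0.22, 0, -0.08, 0, 0, 0],
  [-0.24, 0, -0.08, 0, 0, 0],
  [-0.24, 0, -0.08, 0, 0, 0],
])

```text
clock: 27.57
ee_pos: [0.3613, -0.0243, 0.3125]
tool_rot: [-180.0, 0.1, 11.0]
contact_force: [0.8, 0.5, -0.4]
opening: 0.997
grasp_force: 0.0
```

```bash
python3 -c "
from h import *
st(); env.get_image('wrist'); a=env.get_image('wrist'); b=env.get_image('side')
cv2.imwrite('pics/fin.png',np.hstack([cv2.resize(a[0:240,160:480],(400,300)),cv2.resize(b[100:250,230:430],(400,300),interpolation=cv2.INTER_CUBIC)])[:,:,::-1])"
```

```text
t 27.57 xs,lat,z mm [-174.9    0.4  312.5] rot [-1.7997e+02  1.1000e-01  1.1040e+01] F n,t,z [ 0.9  0.4 -0.4] M [-0.01  0.02  0.06] grip 0.0 0.997
```

View pics/fin.png

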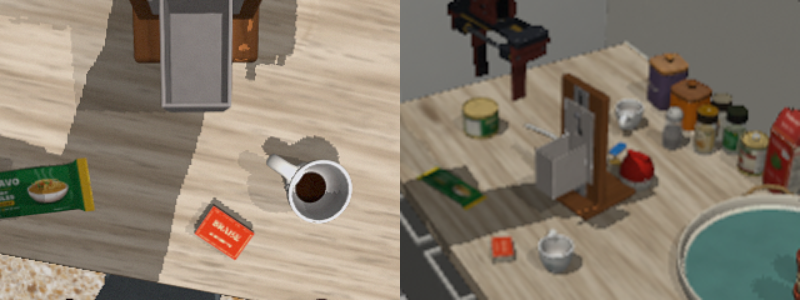

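The picture shows the caddy hanging upright and square on the rail (side view near (570,150)), with the tin and cup untouched and the gripper clear. I'm handing the job in.

```bash
python3 -c "
from bench import env
print(env.job_done())"
```

```text
the job is handed in; nothing more can be done
None
```

The white caddy hangs upright on the stand's screw, the gripper is clear, the tin and cup were left where they were, and the job was handed in at about 27.6 s with no verdict returned; the highest contact force I read was about 11 N.

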